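Hold the colour viewer over the wet blue patch

ROBOT

A 6-joint arm with a two-finger parallel gripper is mounted at the origin on the work surface. World frame = base frame: x ahead of the robot, y to its left, z up, the work surface at z = 0. Lengths are in m, angles in rad, forces in N, time in s.
With the tool pointing down it reaches from about 0.425 to 1.125 m from the base axis. Payload 14.9 kg.
Tool frame: the origin (TCP) lies between the finger pads; the fingertips stand 14 mm ahead of it and the grasp point (between the pads) lies 5 mm behind it (robot.tcp_to_tips is the distance from the TCP to the fingertips, in m); z points along the fingers, y is the line along which they close (so a half turn about z gives the same grasp; the last joint's range is limited). The gripper opens to 91 mm and grips with 3 to 60 N. Pads are 32 mm wide; open, the fingers measure 118 mm over their backs; the gripper's body (76 mm by 178 mm) begins 60 mm behind the grasp point.
Start: joints at [-0.033, 0.379, 1.734, -0, 1.028, -0.033], TCP at [0.7, -0, 0.228] pointing down, gripper open.
Joint ranges: [-2.77, 2.77], [-0.74, 2.19], [0, 2.66], [-1.06, 4.2], [0.31, 2.87], [-3.08, 3.08]. Speed limits (rad/s): [1.89, 1.89, 2.39, 3.14, 3.14, 3.14].

INTERFACE

Orientations are given as a rotation vector (axis times angle).
In Python, from bench import robot gives the robot as it stands.
- The arm moves only by the shell command python3 drive.py 'ROWS' [FORCE]. ROWS is rows parted by semicolons, their numbers by spaces, 1 to 20 of them, each of 7 numbers: dx, dy, dz in m, then a rotation vector rx, ry, rz in rad, then the finger opening in m; each row shifts and turns the commanded pose from where the row before left it, along the tool's axes as they then stand; what a row does not reach is not made up. A row lasts 1/12 s, in which the tool goes at most 0.0417 m and 0.125 rad, less where a joint would pass 70% of its speed; a pose out of reach is approached as far as the arm can. The fingers move at their own pace and stop on an object; FORCE is the grip in N (left out, the last holds). Time passes only in rows, so rows that do not move let the fingers close. It prints the time, the measured TCP pose, the force, the opening and the grip force at its end.
- robot.sense(): the state, without advancing time (a new reading comes with each control period).
- robot.get_image(name): name is "scene" or "side" or "wrist"; returns the picture (480x640x3 uint8, red, green, blue); there is no depth.
- robot.get_calibration(name): a dict with "vfov" (degrees; the focal length in pixels is half the picture's height over the tangent of half this angle, whatever the lens; pixels are square), "cx", "cy" (the principal point, pixels), "extrinsics" (4x4, takes a point from camera to world coordinates); the wrist camera has in their place "tool_from_camera" (4x4, takes a point from camera to tool coordinates, whose origin is the TCP and whose axes are the flange's). Camera axes: x right, y up, looking along -z (the intrinsics and any distortion apply to the point x, -y, -z); pixel columns grow to the right and rows downward; lengths in m; the calibration is good to about 2 mm. The wrist camera is an equidistant fisheye: a pixel r from the principal point sees the ray r / f radians off the axis. A picture is of the moment at which its call begins: read the wrist's pose just before it. get_calibration takes no time and is no camera call.
- robot.sign_off(): hands the job in; it is judged then, once.
The state is a dict: "t": time; "joint_positions": joint angles; "joint_vel": joint speeds; "effort": joint torques, N m; "eef_pos": TCP position; "ee_rot": TCP orientation; "contact_force": force on the tool from outside, world axes, zero at the start; "wrist_torque": the same for the moment, N m; "opening": finger opening in m; "gripper_force": force on a finger pad.
Only numpy, scipy, OpenCV 4.12 (cv2) and the standard library are available. Lean on these libraries where they do the work, as an engineer would, in place of code of your own. Each camera call takes 0.05 s, during which the arm holds its last target. There are 200 camera calls.

TASK

Pull the chest's drawer at least half open, lift the colour viewer (grey plate with a square window and an orange fin) out of it and bring it across the row of jars to the panel with the wet blue patch. Finish still gripping it, level and motionless about one centimetre above the paint, with the blue patch in the middle of the window and the window's edges parallel to the panel's (any of the four ways round); do not put it down or let go. Nothing may ever touch either wet panel, and the jars must stay where they are.

Things in the scene. Friction and masses are not known exactly. Their poses are not given: they have to be found in the camera images.
- chest_top (a point): middle of the front edge of the chest's top. Low wooden chest, 280 (x) x 280 (y) x 95 (z) mm, fixed to the table, on the left, with one dark-fronted drawer. Site axes as the chest's: -x points out of its front and is the level direction in which the drawer slides open. This point is 125 mm in front of the chest's middle; its top begins here and reaches 265 mm back.
- chest_drawer0 (a joint): the drawer's slide: metres pulled out, 0 shut, 0.197 at the stop; starts up to 0.02 ajar, moves with about 1 N, stays where left. Inside 235 mm along the slide by 238 mm wide; floor 22 mm, side walls' tops 67 mm, front panel's top 82 mm above the table. Inside begins 21 mm behind the front panel's outer face; the chest's top covers whatever is not pulled out.
- chest_drawer0_handle (a point): centre of the drawer's brass bar handle, which moves with it: round bar 11 mm thick, 120 mm long, parallel to the chest's y axis, 35 mm in front of the drawer's front panel, 57 mm above the table (38 mm below the chest's top). It can be pinched from above, fingers fore and aft of the bar.
- viewer: colour viewer, about 60 g, flat in the drawer's front part, lengthwise roughly across it, unseen until opened. Grey plate 100 (x) x 56 (y) x 4 mm; origin: centre of its underside, z up. Square through window 40 x 40 mm centred at x +22, y 0 mm. Upright orange fin centred at x -28, y 0: 34 mm along x, 12 mm thick in y, top 52 mm above the underside; grip its two broad faces from above.
- viewer_fin (a point): point in the viewer's fin, midway along it and 30 mm above the plate's underside: a good place for the grip.
- viewer_window (a point): centre of the viewer's window, at the level of the plate's underside; axes as the viewer's.
- panel_blue: small cream painting panel 110 x 110 x 10 mm lying flat, fixed to the table, with the wet blue patch in its middle. Origin: centre of its underside; x and y along its edges. It and the yellow panel lie side by side on the right, either of them may be the nearer to the jars.
- blue_patch (a point): centre of the top of the wet blue patch, a square 22 x 22 mm with its edges along the panel's, 11 mm above the table.
- panel_yellow: the same kind of panel with a wet yellow patch in its middle: not the one wanted, also wet.
- jar_brown: reddish-brown jar with black cap, 56 mm across, 80 mm tall, one of the row of three standing between the chest and the panels. Loose. Origin: centre of its underside.
- jar_white: white jar with white cap, 60 mm across, 70 mm tall, one of the row of three standing between the chest and the panels. Loose. Origin: centre of its underside.
- jar_amber: amber jar with white cap, 54 mm across, 92 mm tall, one of the row of three standing between the chest and the panels. Loose. Origin: centre of its underside.

How it is judged:
On the way, in this order (a step that is already met when the one before it is completed fails the run):
1. the drawer is at least half open (value of joint chest_drawer0 above 0.095 m), for 0.2 s.
2. the viewer is gripped and lifted clear of the drawer (height (world z) of viewer_window above 0.085 m and contact force between the fingers and viewer above 0.5 N), for 0.2 s.
At the end, for the whole second after the job is handed in: Viewer at rest in the fingers, touching nothing else; window centre within 9 mm of the blue patch's centre, 3 to 20 mm above it, level within 0.12 rad, edges parallel to the panel's within 0.17 rad (any quarter turn); jars within 20 mm of their start (horizontal distance between viewer_window and blue_patch below 0.009 m and z of viewer_window in the frame of blue_patch between 0.003 and 0.02 m and angle between viewer's own z axis and vertical below 0.12 rad and (angle between the x axis of viewer and the x axis of panel_blue, either way round below 0.17 rad or angle between the x axis of viewer and the y axis of panel_blue, either way round below 0.17 rad) and linear speed of viewer below 0.02 m/s and angular speed of viewer below 0.2 rad/s and contact force between the fingers and viewer above 0.5 N and contact force between viewer and panel_blue below 0.1 N and contact force between viewer and panel_yellow below 0.1 N and contact force between viewer and jar_brown below 0.1 N and contact force between viewer and jar_white below 0.1 N and contact force between viewer and jar_amber below 0.1 N and distance of each of jar_brown, jar_white, jar_amber from where it was at the start of the episode below 0.02 m); the arm keeps its last pose, push and grip.
It fails at once if something touches the blue panel (contact force between panel_blue and anything else above 0.3 N).
It fails at once if something touches the yellow panel (contact force between panel_yellow and anything else above 0.3 N).
It fails at once if a jar is displaced (distance of any of jar_brown, jar_white, jar_amber from where it was at the start of the episode above 0.02 m).
It also fails if it takes over 59 s, if anything falls off the work surface, if the arm or the gripper's body presses on something with over 40 N, if the wrist force passes 120 N, or if a joint passes its speed limit or range.

## Working session

There is one attempt and no reset: what is moved stays moved. The work goes in short steps, Python scripts to look and compute and a shell command to move; the robot and the scene stay as the last step left them, time stands still between calls to the robot, and variables do not carry over. Pictures are saved under pics/ and viewed, at most 10 in all, crops included, and the job is handed in when it is done.

```bash
ls; mkdir -p pics
python3 - <<'E'
from bench import robot
import cv2,numpy as np
s=robot.sense();print(s['t'],s['eef_pos'],s['ee_rot'],s['opening'])
for n in("scene","side","wrist"):
    cv2.imwrite(f"pics/{n}0.png",robot.get_image(n)[:,:,::-1]);print(n,{k:np.round(v,4).tolist() for k,v in robot.get_calibration(n).items() if not isinstance(v,str)})
E
```

```text
bench.py
drive.py
pics
0.0 [6.99615823e-01 2.77177758e-06 2.27268371e-01] [-2.22089520e+00 -2.22083327e+00  1.17748056e-03] 0.09123910373794694
scene {'vfov': 53.406, 'cx': 317.6728, 'cy': 233.6563, 'extrinsics': [[-0.4846, -0.6477, 0.588, 1.1649], [0.8745, -0.3735, 0.3093, 0.2681], [0.0193, 0.6641, 0.7474, 0.816], [0.0, 0.0, 0.0, 1.0]]}
side {'vfov': 54.5387, 'cx': 316.2541, 'cy': 243.7673, 'extrinsics': [[0.9394, 0.2642, -0.2187, 0.4181], [-0.3427, 0.7001, -0.6264, -0.5862], [-0.0124, 0.6634, 0.7482, 0.7372], [0.0, 0.0, 0.0, 1.0]]}
wrist {'vfov': 65.7065, 'cx': 318.4518, 'cy': 237.1682, 'tool_from_camera': [[0.001, 0.9566, 0.2914, 0.0828], [1.0, -0.0013, 0.0009, 0.0004], [0.0013, 0.2914, -0.9566, -0.1566], [0.0, 0.0, 0.0, 1.0]]}
```

View pics/scene0.png

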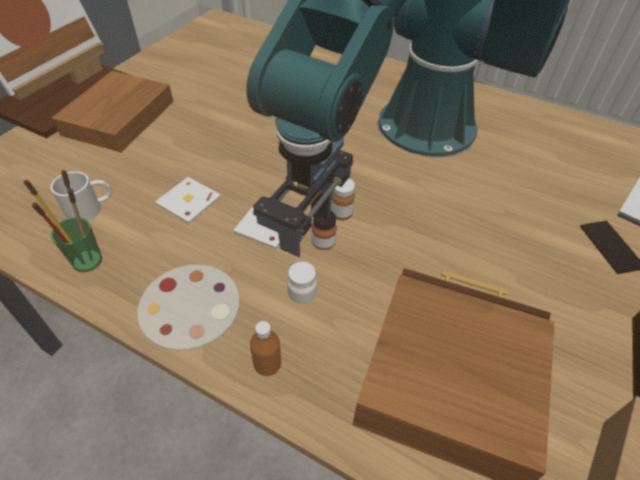

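View pics/side0.png

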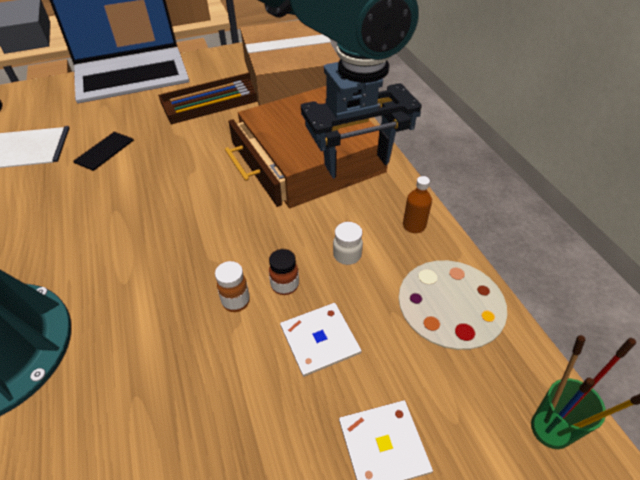

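View pics/wrist0.png

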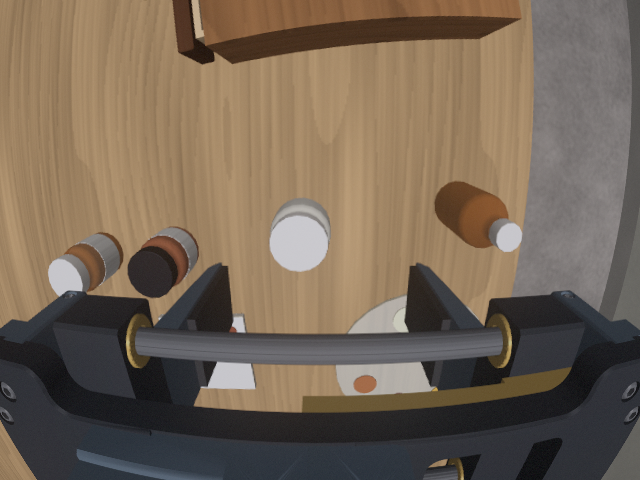

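The side view shows the drawer handle at about (242,162), slightly ajar, the blue patch at (320,337), the yellow at (384,443), and the jars at (232,285), (283,270) and (348,243). In the scene view the handle runs (443,275)–(506,292) and the arm hides the blue patch. The wrist view shows the drawer's corner at (195,50).

```bash
cat > h.py <<'E'
import numpy as np,cv2
from scipy.spatial.transform import Rotation as R
from bench import robot
def cam(n,s=None):
    c=robot.get_calibration(n);f=240/np.tan(np.radians(c['vfov'])/2)
    if n=='wrist':
        T=np.eye(4);T[:3,:3]=R.from_rotvec(s['ee_rot']).as_matrix();T[:3,3]=s['eef_pos'];E=T@np.array(c['tool_from_camera'])
    else:E=np.array(c['extrinsics'])
    return n,f,c['cx'],c['cy'],E
def ray(C,p):
    n,f,cx,cy,E=C;u,v=(p[0]-cx)/f,(p[1]-cy)/f
    if n=='wrist':
        r=np.hypot(u,v)+1e-12;d=np.array([u/r*np.sin(r),-v/r*np.sin(r),-np.cos(r)])
    else:d=np.array([u,-v,-1])
    d=E[:3,:3]@d;return E[:3,3],d/np.linalg.norm(d)
def plane(C,p,z):
    o,d=ray(C,p);return o+d*(z-o[2])/d[2]
def tri(a,b):
    (o1,d1),(o2,d2)=a,b;k=np.linalg.lstsq(np.c_[d1,-d2],o2-o1,rcond=None)[0]
    p,q=o1+k[0]*d1,o2+k[1]*d2;return (p+q)/2,np.linalg.norm(p-q)
def blob(im,lo,hi,box=(0,0,640,480)):
    "largest HSV blob in box -> contour (full-image px)"
    x0,y0,x1,y1=box;m=cv2.inRange(cv2.cvtColor(im[y0:y1,x0:x1],cv2.COLOR_RGB2HSV),lo,hi)
    c=cv2.findContours(m,cv2.RETR_EXTERNAL,cv2.CHAIN_APPROX_NONE)[0]
    return max(c,key=cv2.contourArea).reshape(-1,2).astype(float)+[x0,y0] if c else None
def cen(c):
    m=cv2.moments(c.astype(np.float32).reshape(-1,1,2));return np.array([m['m10'],m['m01']])/m['m00']
E
python3 - <<'E'
from h import *
np.set_printoptions(precision=4,suppress=True)
I={n:cv2.imread(f'pics/{n}0.png')[:,:,::-1].copy() for n in('scene','side')}
S,D=cam('scene'),cam('side')
a=blob(I['scene'],(17,140,120),(32,255,255),(430,262,520,302));b=blob(I['side'],(17,140,120),(32,255,255),(215,135,270,190))
for c in(a,b):print(c.min(0),c.max(0),cen(c),cv2.contourArea(c.astype(np.float32)))
print('handle c',tri(ray(S,cen(a)),ray(D,cen(b))))
def ends(c):
    d=np.linalg.svd(c-c.mean(0),full_matrices=0)[2][0];t=c@d;return c[t.argmin()],c[t.argmax()]
ea,eb=ends(a),ends(b);print(ea,eb)
for i in(0,1):
  for j in (0,1):print(i,j,tri(ray(S,ea[i]),ray(D,eb[j])))
print('ends plane side',[plane(D,e,.057) for e in eb],'scene',[plane(S,e,.057) for e in ea])
bl=blob(I['side'],(105,150,80),(130,255,255),(280,300,370,380));print('blue',cen(bl),plane(D,cen(bl),.011))
pc=blob(I['side'],(0,0,170),(179,40,255),(270,295,370,380));r=cv2.boxPoints(cv2.minAreaRect(cv2.convexHull(pc.astype(np.float32))))
q=cv2.approxPolyDP(cv2.convexHull(pc.astype(np.float32)),6,True).reshape(-1,2);print('panel',[plane(D,p,.010)[:2] for p in q])
y=blob(I['side'],(22,180,150),(35,255,255),(340,400,430,480));print('yel',plane(D,cen(y),.011))
for nm,p in(('amb',(236,303)),('brn',(285,287)),('wht',(348,256))):print(nm,plane(D,p,.0))
print('chest corners top', [plane(D,p,.095) for p in((238,108),(287,186))],[plane(S,p,.095) for p in((406,277),(550,316))])
E
```

```text
[499. 297.] [499. 297.] [nan nan] 0.0
[224. 146.] [259. 180.] [238.6603 162.7377] 234.5
 ** On entry to DLASCL parameter number  4 had an illegal value
 ** On entry to DLASCL parameter number  4 had an illegal value
 ** On entry to DLASCL parameter number  4 had an illegal value
 ** On entry to DLASCL parameter number  4 had an illegal value
 ** On entry to DLASCL parameter number  5 had an illegal value
 ** On entry to DLASCL parameter number  4 had an illegal valueh.py:27: RuntimeWarning: invalid value encountered in divide
  m=cv2.moments(c.astype(np.float32).reshape(-1,1,2));return np.array([m['m10'],m['m01']])/m['m00']
Traceback (most recent call last):
  File "h.py", line 19, in tri
    (o1,d1),(o2,d2)=a,b;k=np.linalg.lstsq(np.c_[d1,-d2],o2-o1,rcond=None)[0]
                          ~~~~~~~~~~~~~~~^^^^^^^^^^^^^^^^^^^^^^^^^^^^^^^^
numpy.linalg.LinAlgError: SVD did not converge in Linear Least Squares
```

```bash
cat > m1.py <<'E'
from h import *
np.set_printoptions(precision=4,suppress=True)
I={n:cv2.imread(f'pics/{n}0.png')[:,:,::-1].copy() for n in('scene','side')}
S,D=cam('scene'),cam('side')
h=cv2.cvtColor(I['scene'],cv2.COLOR_RGB2HSV);print('hsv',h[276:294:2,475],h[250,480])
a=blob(I['scene'],(18,135,150),(32,255,255),(430,262,520,302));b=blob(I['side'],(18,165,120),(32,255,255),(215,135,270,190))
def ends(c):
    r=cv2.minAreaRect(c.astype(np.float32));p=cv2.boxPoints(r);p=p[np.argsort(p[:,1])]
    return r[0],(p[0]+p[1])/2,(p[2]+p[3])/2,r[1]
A,B=ends(a),ends(b);print(A,B)
for i in range(3):print('tri',tri(ray(S,A[i]),ray(D,B[i])))
for i in range(3):print('plane',plane(S,A[i],.057),plane(D,B[i],.057))
bl=blob(I['side'],(105,150,80),(130,255,255),(280,300,370,380));print('blue',cen(bl),plane(D,cen(bl),.011))
pc=blob(I['side'],(0,0,170),(179,40,255),(275,295,370,380))
q=cv2.approxPolyDP(cv2.convexHull(pc.astype(np.float32)),6,True).reshape(-1,2);print('panel',[plane(D,p,.010)[:2] for p in q])
y=blob(I['side'],(22,180,150),(35,255,255),(340,400,430,480));print('yel',plane(D,cen(y),.011))
for nm,p in(('amb',(236,303)),('brn',(285,287)),('wht',(348,256))):print(nm,plane(D,p,.0))
print('chest corners top', [plane(D,p,.095) for p in((238,108),(287,186))],[plane(S,p,.095) for p in((406,277),(550,316))])
E
python3 m1.py
```

```text
hsv [[ 17  98 166]
 [ 17  97 165]
 [ 18 118 175]
 [ 20 135 179]
 [ 19 136 163]
 [ 17 103 154]
 [ 17 103 163]
 [ 14 124 111]
 [ 12 133  94]] [ 16  96 165]
((499.0, 296.0), array([499., 296.], dtype=float32), array([499., 296.], dtype=float32), (0.0, 0.0)) ((241.41732788085938, 159.91270446777344), array([230.1757, 144.0422], dtype=float32), array([252.659 , 175.7832], dtype=float32), (38.897159576416016, 17.034507751464844))
tri (array([0.5381, 0.3269, 0.0429]), np.float64(0.029121049748036195))
tri (array([0.5345, 0.3369, 0.0671]), np.float64(0.013571640514283804))
tri (array([0.5422, 0.3149, 0.02  ]), np.float64(0.07310419458198839))
plane [0.5338 0.3341 0.057 ] [0.5432 0.2903 0.057 ]
plane [0.5338 0.3341 0.057 ] [0.5325 0.3598 0.057 ]
plane [0.5338 0.3341 0.057 ] [0.5531 0.2258 0.057 ]
blue [319.407  335.9302] [ 0.5607 -0.1853  0.011 ]
panel [array([ 0.6109, -0.1285]), array([ 0.6165, -0.2372]), array([ 0.51  , -0.2431]), array([ 0.5048, -0.1354])]
yel [ 0.5882 -0.3914  0.011 ]
amb [ 0.4386 -0.0567  0.    ]
brn [ 0.5375 -0.0536  0.    ]
wht [ 0.6833 -0.0238 -0.    ]
chest corners top [array([0.5782, 0.4459, 0.095 ]), array([0.6039, 0.1233, 0.095 ])] [array([0.6101, 0.1664, 0.095 ]), array([0.5627, 0.4212, 0.095 ])]
```

```bash
python3 drive.py '0.025 -0.023 0 0 0 -0.029 0.035;0.025 -0.023 0 0 0 -0.029 0.035;0.025 -0.023 0 0 0 -0.029 0.035;0.025 -0.023 0 0 0 -0.029 0.035;0.025 -0.023 0 0 0 -0.029 0.035;0.025 -0.023 0 0 0 -0.029 0.035;0 0 0 0 0 0 0.035;0 0 0 0 0 0 0.035;0 0 0 0 0 0 0.035'
cat > snap.py <<'E'
import sys,json
from h import *
for a in sys.argv[1:]:
    n=a.rstrip('0123456789');s=robot.sense();cv2.imwrite(f'pics/{a}.png',robot.get_image(n)[:,:,::-1])
    json.dump({k:np.array(s[k]).tolist() for k in('eef_pos','ee_rot')},open(f'pics/{a}.json','w'))
E
python3 snap.py wrist1 scene1
```

```text
t: 0.9
eef_pos: [0.5521, 0.1394, 0.2281]
ee_rot: [2.02, 2.406, 0.001]
contact_force: [0.1, -0.6, -0.0]
opening: 0.0354
gripper_force: 0.0
```

View pics/wrist1.png

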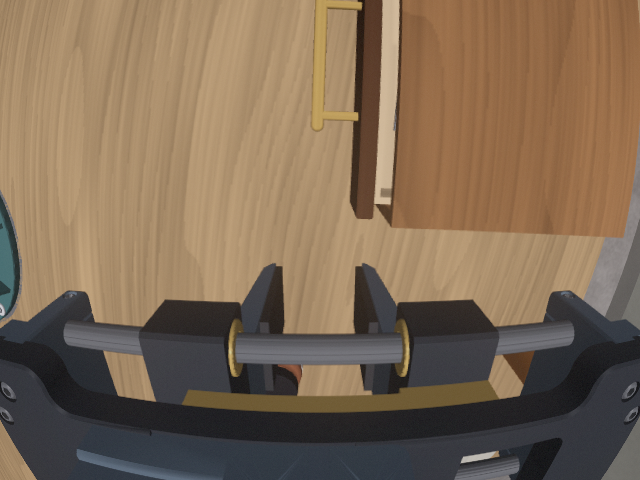

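The wrist view shows the handle bar at column about 319, its near end at (318,128) and its posts at rows 116 and 5. The chest's front corner is at (390,226). I'll move nearer for the second view.

```bash
python3 drive.py '0.025 0 0 0 0 0 0.035;0.025 0 0 0 0 0 0.035;0.025 0 0 0 0 0 0.035;0.025 0 0 0 0 0 0.035;0 0 0 0 0 0 0.035;0 0 0 0 0 0 0.035'
python3 snap.py wrist2
cat > m2.py <<'E'
from h import *
import json
np.set_printoptions(precision=4,suppress=True)
C={};I={}
for k in('wrist1','wrist2'):
    C[k]=cam('wrist',json.load(open(f'pics/{k}.json')));I[k]=cv2.imread(f'pics/{k}.png')[:,:,::-1].copy()
    c=blob(I[k],(17,110,140),(32,255,255),(250,0,362,260));print(k,c.min(0),c.max(0))
    # bar: rightmost excluded (posts): left-edge columns per row
    rows=[(y,c[c[:,1]==y][:,0].min()) for y in range(int(c[:,1].min()),int(c[:,1].max())+1,12)]
    print(rows)
    m=cv2.inRange(cv2.cvtColor(I[k],cv2.COLOR_RGB2HSV),(17,110,140),(32,255,255))[:,250:362]
    w=(m>0).sum(1);print('post rows',[i for i in range(480) if w[i]>25], 'bar width',np.median(w[w>4]))
E
python3 m2.py
```

```text
t: 1.5
eef_pos: [0.5348, 0.2382, 0.2277]
ee_rot: [-2.019, -2.407, 0.0]
contact_force: [-0.1, -0.8, 0.5]
opening: 0.0349
gripper_force: 0.0
wrist1 [311.   0.] [361. 131.]
[(0, np.float64(315.0)), (12, np.float64(315.0)), (24, np.float64(315.0)), (36, np.float64(314.0)), (48, np.float64(314.0)), (60, np.float64(313.0)), (72, np.float64(313.0)), (84, np.float64(312.0)), (96, np.float64(312.0)), (108, np.float64(312.0)), (120, np.float64(311.0))]
post rows [1, 2, 3, 4, 5, 6, 7, 8, 111, 112, 113, 114, 115, 116, 117, 118, 119, 120] bar width 13.0
wrist2 [311.  97.] [361. 241.]
[(97, np.float64(319.0)), (109, np.float64(315.0)), (121, np.float64(315.0)), (133, np.float64(315.0)), (145, np.float64(314.0)), (157, np.float64(314.0)), (169, np.float64(314.0)), (181, np.float64(313.0)), (193, np.float64(313.0)), (205, np.float64(312.0)), (217, np.float64(312.0)), (229, np.float64(312.0)), (241, np.float64(316.0))]
post rows [109, 110, 111, 112, 113, 114, 115, 116, 117, 118, 223, 224, 225, 226, 227, 228, 229, 230, 231] bar width 12.0
```

View pics/wrist2.png

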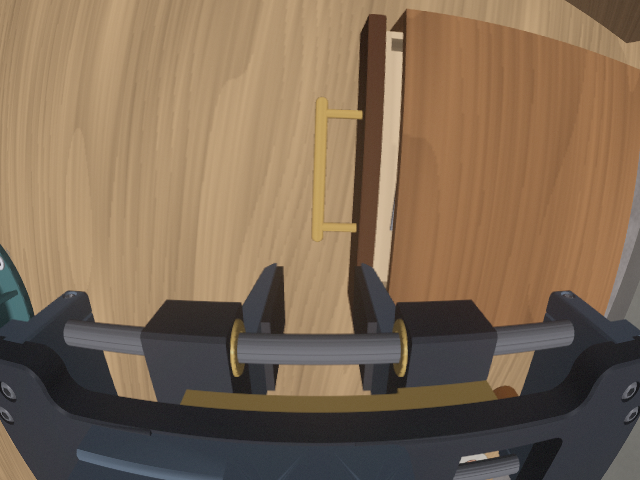

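The wrist view now shows the whole handle, bar ends at (321,97) and (317,241), and the chest top's far front corner at (407,11).

```bash
cat > m3.py <<'E'
from h import *
import json
np.set_printoptions(precision=4,suppress=True)
J=[json.load(open(f'pics/wrist{k}.json')) for k in(1,2)];A,B=[cam('wrist',j) for j in J]
print('near post',tri(ray(A,(318,115.5)),ray(B,(318,227))),'far post',tri(ray(A,(321.5,4.5)),ray(B,(321,113.5))))
e=[plane(B,p,.057) for p in((321.5,97),(317.5,241))];print('ends',e,'len',np.linalg.norm(e[0]-e[1]),'mid',(e[0]+e[1])/2)
d=e[0]-e[1];bar=np.arctan2(d[1],d[0])
f,n=plane(B,(407,11),.095),plane(A,(391,227),.095);b=plane(A,(622,237),.095);print('chest front',f,n,np.linalg.norm(f-n),'side',np.linalg.norm(b-n))
d=f-n;print('yaw bar, chest',np.degrees(bar),np.degrees(np.arctan2(d[1],d[0])))
M=R.from_rotvec(J[1]['ee_rot']).as_matrix();print('tool x yaw',np.degrees(np.arctan2(M[1,0],M[0,0])))
h=(e[0]+e[1])/2;h[2]=.052
print('move tool',M.T@(h-J[1]['eef_pos']))
E
python3 m3.py
```

```text
near post (array([0.5356, 0.2312, 0.0573]), np.float64(8.355166845093463e-05)) far post (array([0.5206, 0.3321, 0.0569]), np.float64(0.00041339049715844264))
ends [array([0.5183, 0.3465, 0.057 ]), array([0.5376, 0.2178, 0.057 ])] len 0.13018729530126708 mid [0.5279 0.2822 0.057 ]
chest front [0.5717 0.4275 0.095 ] [0.6101 0.153  0.095 ] 0.2771274145831431 side 0.26294413452470816
yaw bar, chest 98.52238224453004 97.96978768684679
tool x yaw 100.01143952958412
move tool [0.0445 0.0008 0.1757]
```

```bash
python3 drive.py '0.022 0 0 0 0 0.03 0.027;0.022 0.001 0.02 0 0 0 0.027;0 0 0.035 0 0 0 0.027;0 0 0.035 0 0 0 0.027;0 0 0.03 0 0 0 0.027;0 0 0.03 0 0 0 0.027;0 0 0.025 0 0 0 0.027;0 0 0 0 0 0 0.027;0 0 0 0 0 0 0.027' && python3 drive.py '0 0 0 0 0 0 0.005;0 0 0 0 0 0 0.005;0 0 0 0 0 0 0.005;0 0 0 0 0 0 0.005;0 0 0 0 0 0 0.005' 15
```

```text
t: 2.3
eef_pos: [0.5283, 0.2803, 0.0523]
ee_rot: [-2.057, -2.373, 0.003]
contact_force: [0.6, 0.2, 0.1]
opening: 0.0268
gripper_force: 0.0
t: 2.72
eef_pos: [0.5294, 0.2818, 0.0546]
ee_rot: [2.055, 2.375, 0.003]
contact_force: [-0.3, -3.2, 9.3]
opening: 0.0103
gripper_force: 15.0
```

```bash
python3 drive.py '0 -0.01 0 0 0 0 0.005;0 -0.014 0 0 0 0 0.005;0 -0.014 0 0 0 0 0.005;0 -0.014 0 0 0 0 0.005;0 -0.014 0 0 0 0 0.005;0 -0.014 0 0 0 0 0.005;0 -0.014 0 0 0 0 0.005;0 -0.014 0 0 0 0 0.005;0 -0.014 0 0 0 0 0.005;0 -0.014 0 0 0 0 0.005;0 -0.014 0 0 0 0 0.005;0 0 0 0 0 0 0.005;0 0 0 0 0 0 0.005;0 0 0 0 0 0 0.005'
```

```text
t: 3.88
eef_pos: [0.3806, 0.2604, 0.0543]
ee_rot: [2.055, 2.375, 0.003]
contact_force: [-1.0, -3.1, 10.6]
opening: 0.0104
gripper_force: 15.0
```

```bash
python3 drive.py '0 0 0 0 0 0 0.027;0 0 0 0 0 0 0.027;0 0 0 0 0 0 0.027;0 0 -0.03 0 0 0 0.027;0 0 -0.035 0 0 0 0.027;0 0 -0.035 0 0 0 0.027;0 0 -0.035 0 0 0 0.027;-0.02 0.02 -0.03 0 0 0 0.04;-0.02 0.03 0 0 0 0 0.04;-0.02 0.03 0 0 0 0 0.04;0 0.02 0 0 0 0 0.04;0 0 0 0 0 0 0.04;0 0 0 0 0 0 0.04'; python3 snap.py wrist3 side3 scene3; python3 drive.py '-0.03 0 0 0 0 0 0.04;-0.03 0 0 0 0 0 0.04;0 0 0 0 0 0 0.04;0 0 0 0 0 0 0.04';python3 snap.py wrist4
```

```text
t: 4.97
eef_pos: [0.4879, 0.2147, 0.2178]
ee_rot: [-2.057, -2.374, 0.0]
contact_force: [-0.3, 0.3, -0.7]
opening: 0.0397
gripper_force: 0.0
t: 5.45
eef_pos: [0.4955, 0.155, 0.218]
ee_rot: [-2.057, -2.374, 0.0]
contact_force: [0.3, 1.1, -0.9]
opening: 0.0399
gripper_force: 0.0
```

View pics/wrist3.png

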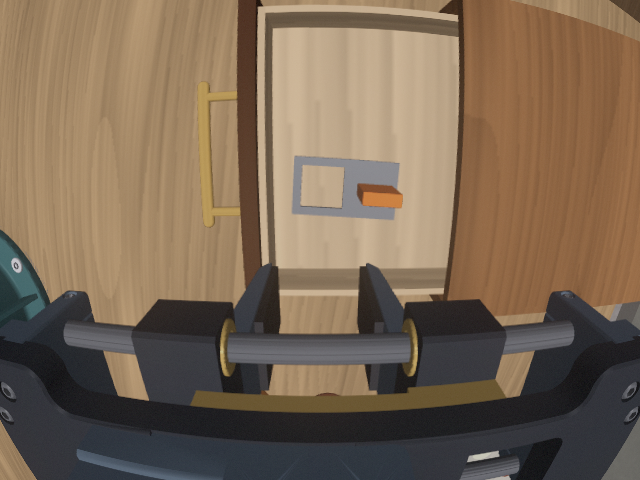

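The viewer lies in the drawer lengthwise along the slide: window at about (322,187), fin at about (380,197) and plate corners (295,156), (399,163), (394,219), (292,213). The drawer's open interior spans columns 265–460.

```bash
cat > m4.py <<'E'
from h import *
import json
np.set_printoptions(precision=4,suppress=True)
K=['wrist3','wrist4'];Js=[json.load(open(f'pics/{k}.json')) for k in K];C=[cam('wrist',j) for j in Js]
P=[]
for k,c in zip(K,C):
    im=cv2.imread(f'pics/{k}.png')[:,:,::-1].copy();h=cv2.cvtColor(im,cv2.COLOR_RGB2HSV)
    box=(270,130,440,290)
    g=cv2.inRange(h,(90,15,90),(130,110,190));x0,y0,x1,y1=box;g=g[y0:y1,x0:x1]
    cs,hi=cv2.findContours(g,cv2.RETR_CCOMP,cv2.CHAIN_APPROX_NONE)
    hole=max([q for q,t in zip(cs,hi[0]) if t[3]>=0],key=cv2.contourArea).reshape(-1,2)+[x0,y0]
    w=cv2.minAreaRect(hole.astype(np.float32));wc=cen(hole.astype(float))
    # bright (top) orange face, by value
    om=blob(im,(5,150,100),(20,255,255),box);mm=np.zeros(h.shape[:2],np.uint8);cv2.fillPoly(mm,[om.astype(np.int32)],255)
    v=h[:,:,2][mm>0];t,_=cv2.threshold(v.reshape(-1,1),0,255,cv2.THRESH_OTSU)
    tp=blob(im,(5,150,int(t)+1),(20,255,255),box)
    tr=cv2.minAreaRect(tp.astype(np.float32))
    print(k,'win',wc,w,'thr',t,'fin all',om.min(0),om.max(0),'top',tr)
    P.append((wc,np.array(tr[0]),w,tr))
print('window',tri(ray(C[0],P[0][0]),ray(C[1],P[1][0])),'fintop',tri(ray(C[0],P[0][1]),ray(C[1],P[1][1])))
for c,p in zip(C,P):
    f=plane(c,p[1],.074);w=plane(c,p[0],.024);d=w-f
    print('fin',f,'win',w,np.hypot(*d[:2]),'yaw x',np.degrees(np.arctan2(d[1],d[0])))
    for r,z in((p[2],.024),(p[3],.074)):
        q=[plane(c,x,z)[:2] for x in cv2.boxPoints(r)];e=[q[(i+1)%4]-q[i] for i in range(4)]
        print('  sides',[(round(float(np.hypot(*x)),4),round(float(np.degrees(np.arctan2(x[1],x[0]))),1)) for x in e])
    print('tool yaw',[np.degrees(np.arctan2(*R.from_rotvec(j['ee_rot']).as_matrix()[[1,0],0])) for j in Js])
E
python3 m4.py
```

```text
Traceback (most recent call last):
  File "m4.py", line 11, in <module>
    hole=max([q for q,t in zip(cs,hi[0]) if t[3]>=0],key=cv2.contourArea).reshape(-1,2)+[x0,y0]
                                  ~~^^^
TypeError: 'NoneType' object is not subscriptable
```

```bash
python3 - <<'E'
import cv2
h=cv2.cvtColor(cv2.imread('pics/wrist3.png'),cv2.COLOR_BGR2HSV);print(h[187,297],h[165,350],h[187,322],h[200,382],h[188,375],h[212,370])
h=cv2.cvtColor(cv2.imread('pics/wrist4.png'),cv2.COLOR_BGR2HSV);print(h[100:300:20,350])
E
sed -i 's/(90,15,90),(130,110,190)/(105,20,60),(140,90,190)/; s/(270,130,440,290)/(265,40,440,235)/' m4.py; python3 m4.py
```

```text
[120   9 142] [126   9 144] [ 17  66 189] [ 14 172 203] [ 11 161 128] [126   9 141]
[[115  10 151]
 [120   9 149]
 [120   9 146]
 [ 16  67 190]
 [ 16  68 191]
 [ 16  66 192]
 [ 16  84 134]
 [ 17  94 163]
 [ 16  96 157]
 [ 16  94 165]]Traceback (most recent call last):
  File "m4.py", line 11, in <module>
    hole=max([q for q,t in zip(cs,hi[0]) if t[3]>=0],key=cv2.contourArea).reshape(-1,2)+[x0,y0]
                                  ~~^^^
TypeError: 'NoneType' object is not subscriptable
```

```bash
sed -i 's/(105,20,60),(140,90,190)/(60,0,100),(179,30,190)/' m4.py; python3 m4.py
```

```text
wrist3 win [321.7231 186.0576] ((321.5329895019531, 186.03807067871094), (45.09938430786133, 43.88818359375), 4.085616588592529) thr 164.0 fin all [359. 184.] [402. 207.] top ((382.3017272949219, 199.37069702148438), (39.05014419555664, 13.50606632232666), 3.3664608001708984)
wrist4 win [322.9473 123.0398] ((322.927001953125, 123.09513092041016), (46.1641845703125, 45.16640090942383), 3.814074993133545) thr 172.0 fin all [364. 119.] [405. 135.] top ((385.40576171875, 127.03689575195312), (40.107330322265625, 13.761433601379395), 5.194429397583008)
window (array([0.4871, 0.2416, 0.0228]), np.float64(9.890587965674546e-05)) fintop (array([0.5371, 0.2459, 0.0727]), np.float64(6.078001271268762e-05))
fin [0.5369 0.2461 0.074 ] win [0.487  0.2417 0.024 ] 0.0500482660014462 yaw x -174.96380494652468
  sides [(0.0425, 93.6), (0.0425, 4.2), (0.0426, -85.0), (0.0436, -175.9)]
  sides [(0.0114, 96.5), (0.033, 5.7), (0.0115, -82.2), (0.0333, -174.6)]
tool yaw [np.float64(98.19243672558551), np.float64(98.18672836892213)]
fin [0.5368 0.2459 0.074 ] win [0.4871 0.2416 0.024 ] 0.04989100391611899 yaw x -175.04441938520966
  sides [(0.0427, 94.2), (0.0427, 4.6), (0.0428, -85.1), (0.0432, -175.5)]
  sides [(0.0112, 93.8), (0.0329, 5.2), (0.0114, -85.7), (0.033, -175.0)]
tool yaw [np.float64(98.19243672558551), np.float64(98.18672836892213)]
```

```bash
python3 drive.py '0 0 0 0 0 -0.1165 0.04;0 0 0 0 0 -0.1165 0.04;0 0 0 0 0 -0.1165 0.04;0 0 0 0 0 -0.1165 0.04;0 0 0 0 0 -0.1165 0.04;0 0 0 0 0 -0.1165 0.04;0 0 0 0 0 -0.1165 0.04;0 0 0 0 0 -0.1165 0.04;0 0 0 0 0 -0.1165 0.04;0 0 0 0 0 -0.1165 0.04;0 0 0 0 0 -0.1165 0.04;0 0 0 0 0 -0.1165 0.04;0 0 0 0 0 -0.1165 0.04;-0.0164 0.029 0 0 0 0 0.04;-0.0164 0.029 0 0 0 0 0.04;-0.0163 0.029 0 0 0 0 0.04;0 0 0 0 0 0 0.04;0 0 0 0 0 0 0.04;0 0 0 0 0 0 0.04'
cat > yaw.py <<'E'
from h import *
s=robot.sense();M=R.from_rotvec(s['ee_rot']).as_matrix();print(np.round(s['eef_pos'],4),'yaw x',np.degrees(np.arctan2(M[1,0],M[0,0])),'z',M[:,2].round(4),'q',np.round(s['joint_positions'],3))
E
python3 yaw.py; python3 snap.py wrist5
```

```text
t: 7.08
eef_pos: [0.5365, 0.2471, 0.2176]
ee_rot: [0.14, -3.138, 0.0]
contact_force: [-0.3, 0.7, 0.1]
opening: 0.0399
gripper_force: 0.0
[0.5365 0.2471 0.2176] yaw x -174.8908705940788 z [-8.e-04 -4.e-04 -1.e+00] q [ 0.392  0.223  1.965 -0.     0.955 -1.268]
```

View pics/wrist5.png

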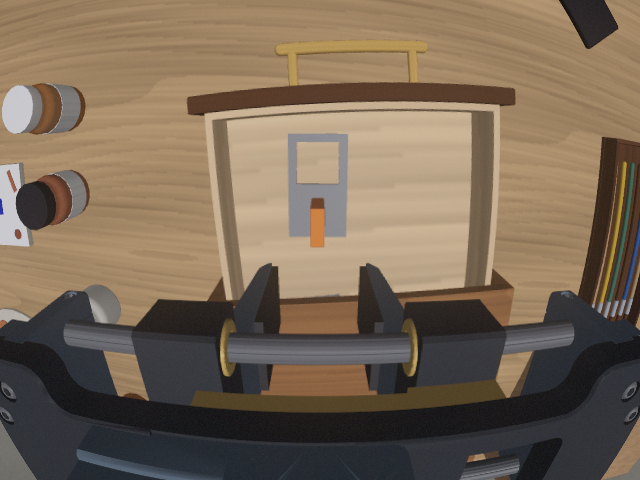

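The fin at (318,225) is centred between the fingers and aligned with them, so I'll descend and grip.

```bash
python3 drive.py '0 -0.001 0.03 0 0 0 0.04;0 0 0.035 0 0 0 0.04;0 0 0.035 0 0 0 0.04;0 0 0.03 0 0 0 0.04;0 0 0.025 0 0 0 0.04;0 0 0.015 0 0 0 0.04;0 0 0 0 0 0 0.04;0 0 0 0 0 0 0.04' && python3 drive.py '0 0 0 0 0 0 0.004;0 0 0 0 0 0 0.004;0 0 0 0 0 0 0.004;0 0 0 0 0 0 0.004;0 0 0 0 0 0 0.004;0 0 0 0 0 0 0.004' 20
```

```text
t: 7.8
eef_pos: [0.537, 0.245, 0.0479]
ee_rot: [0.137, -3.137, 0.001]
contact_force: [0.1, -0.1, 0.3]
opening: 0.0398
gripper_force: 0.0
t: 8.3
eef_pos: [0.538, 0.2457, 0.0487]
ee_rot: [-0.138, 3.138, 0.0]
contact_force: [-1.2, -0.6, 7.0]
opening: 0.0124
gripper_force: 20.0
```

```bash
python3 drive.py '0 0 -0.015 0 0 0 0.004;0 0 -0.025 0 0 0 0.004;0 0 -0.035 0 0 0 0.004;0 0 -0.035 0 0 0 0.004;0 0 -0.035 0 0 0 0.004;0 0 -0.025 0 0 0 0.004;0 0 0 0 0 0 0.004;0 0 0 0 0 0 0.004;0 0 0 0 0 0 0.004;0 0 0 0 0 0 0.004' && python3 drive.py '-0.002 -0.02 0 0 0 0 0.004;-0.003 -0.035 0 0 0 0 0.004;-0.003 -0.035 0 0 0 0 0.004;-0.003 -0.035 0 0 0 0 0.004;-0.003 -0.035 0 0 0 0 0.004;-0.003 -0.035 0 0 0 0 0.004;-0.003 -0.035 0 0 0 0 0.004;-0.003 -0.035 0 0 0 0 0.004;-0.003 -0.035 0 0 0 0 0.004;-0.003 -0.035 0 0 0 0 0.004;-0.003 -0.035 0 0 0 0 0.004;-0.002 -0.033 0 0 0 0 0.004;-0.001 -0.03 0 0 0 0 0.004;0 0 0 0 0 0 0.004;0 0 0 0 0 0 0.004;0 0 0 0 0 0 0.004;0 0 0 0 0 0 0.004'; python3 yaw.py; python3 snap.py wrist6 side6 scene6
```

```text
t: 9.13
eef_pos: [0.5367, 0.2452, 0.2165]
ee_rot: [0.138, -3.136, 0.001]
contact_force: [0.1, 0.5, -0.3]
opening: 0.012
gripper_force: 20.0
t: 10.55
eef_pos: [0.6099, -0.1817, 0.2172]
ee_rot: [0.139, -3.137, -0.001]
contact_force: [-0.1, 0.7, -1.0]
opening: 0.0122
gripper_force: 20.0
[ 0.6099 -0.1817  0.2172] yaw x -174.92992716215758 z [-1.2e-03  5.0e-04 -1.0e+00] q [-0.326  0.294  1.873  0.     0.976 -1.986]
```

View pics/wrist6.png

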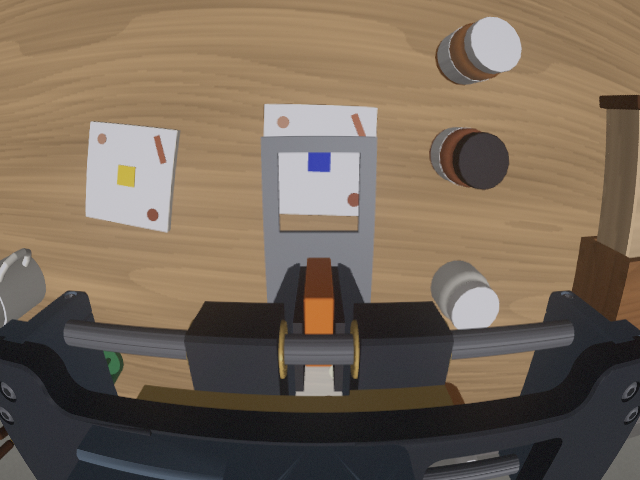

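The viewer hangs level. Its window spans (278–360, 152–231), with the blue patch visible at (319,162) through it, and the jars on the right are undisturbed. I'll go lower, then measure.

```bash
python3 drive.py '0 0 0.02 0 0 0 0.004;0 0 0.03 0 0 0 0.004;0 0 0.03 0 0 0 0.004;0 0 0.025 0 0 0 0.004;0 0 0.015 0 0 0 0.004;0 0 0 0 0 0 0.004;0 0 0 0 0 0 0.004;0 0 0 0 0 0 0.004;0 0 0 0 0 0 0.004;0 0 0 0 0 0 0.004'; python3 snap.py wrist7 side7 scene7
cat > m5.py <<'E'
from h import *
import json,sys
np.set_printoptions(precision=4,suppress=True)
k=sys.argv[1];zp=float(sys.argv[2])  # plate top z guess
def load(n):return cv2.imread(f'pics/{n}.png')[:,:,::-1].copy()
J=json.load(open(f'pics/wrist{k}.json'));W,D,S=cam('wrist',J),cam('side'),cam('scene')
M=R.from_rotvec(J['ee_rot']).as_matrix();T=np.array(J['eef_pos'])
def ang(q):
    return [(round(float(np.hypot(*e)),4),round(float(np.degrees(np.arctan2(e[1],e[0]))),1)) for e in (q[(i+1)%4]-q[i] for i in range(4))]
B={}
for n,C,box in((f'wrist{k}',W,(240,90,400,280)),(f'side{k}',D,(280,290,380,390)),(f'scene{k}',S,(200,170,330,270)),('side0',D,(280,300,370,380))):
    b=blob(load(n),(105,150,80),(130,255,255),box)
    if b is None or len(b)<8:print(n,'none');continue
    B[n]=C,cen(b);q=[plane(C,p,.011)[:2] for p in cv2.boxPoints(cv2.minAreaRect(b.astype(np.float32)))]
    print(n,'blue px',cen(b),plane(C,cen(b),.011),ang(q))
w=B[f'wrist{k}']
print('tri w/side0',tri(ray(*w),ray(*B['side0'])))
im=load(f'wrist{k}');h=cv2.cvtColor(im,cv2.COLOR_RGB2HSV)
g=cv2.inRange(h,(60,0,90),(179,30,165))[60:300,230:410]
cs,hi=cv2.findContours(g,cv2.RETR_CCOMP,cv2.CHAIN_APPROX_NONE)
hole=max([q for q,t in zip(cs,hi[0]) if t[3]>=0],key=cv2.contourArea).reshape(-1,2)+[230,60]
r=cv2.minAreaRect(hole.astype(np.float32));c=plane(W,cen(hole.astype(float)),zp)
print('window px',r,'pos',c,ang([plane(W,p,zp)[:2] for p in cv2.boxPoints(r)]),'tool',M.T@(c-T))
E
python3 m5.py 7 0.074
```

```text
t: 11.53
eef_pos: [0.6111, -0.183, 0.0994]
ee_rot: [-0.138, 3.137, -0.001]
contact_force: [-0.0, -0.3, -0.4]
opening: 0.0119
gripper_force: 20.0
wrist7 blue px [321.2351 173.3105] [ 0.559  -0.1858  0.011 ] [(0.0208, -177.2), (0.0207, 93.2), (0.0209, 3.6), (0.021, -86.9)]
side7 blue px [320.2024 337.2054] [ 0.5611 -0.1882  0.011 ] [(0.0186, 2.7), (0.0135, -92.5), (0.0184, -177.5), (0.0134, 88.3)]
scene7 blue px [267.     222.2222] [ 0.5591 -0.183   0.011 ] [(0.0106, -167.2), (0.0069, 86.4), (0.0105, 12.6), (0.0068, -93.4)]
side0 blue px [319.407  335.9302] [ 0.5607 -0.1853  0.011 ] [(0.0189, 9.4), (0.0204, -87.0), (0.0186, -171.0), (0.0202, 93.8)]
tri w/side0 (array([ 0.5597, -0.1859,  0.0121]), np.float64(0.001607852424923471))
window px ((318.5, 190.5), (83.0, 79.0), -0.0) pos [ 0.5598 -0.1875  0.074 ] [(0.0402, -176.3), (0.0405, 95.1), (0.0401, 6.4), (0.0424, -84.9)] tool [0.0516 0.     0.0253]
```

View pics/side7.png

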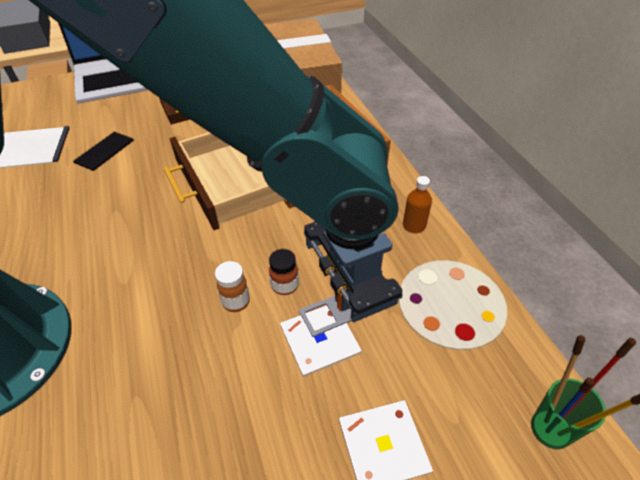

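The side view shows the window at about (322,318) above the blue panel and the jars where they were. I'll check the plate's height by triangulating between this view and the wrist view.

```bash
cat > m6.py <<'E'
from h import *
import json,sys
np.set_printoptions(precision=4,suppress=True)
k=sys.argv[1];wp=eval(sys.argv[2]);y0=int(sys.argv[3])
im=cv2.imread(f'pics/side{k}.png')[:,:,::-1].copy();h=cv2.cvtColor(im,cv2.COLOR_RGB2HSV)
x0=295;g=cv2.inRange(h,(0,0,80),(179,40,175))[y0:y0+60,x0:x0+60]
cs,hi=cv2.findContours(g,cv2.RETR_CCOMP,cv2.CHAIN_APPROX_NONE)
hs=[q.reshape(-1,2)+[x0,y0] for q,t in zip(cs,hi[0]) if t[3]>=0 and cv2.contourArea(q)>100]
W,D=cam('wrist',json.load(open(f'pics/wrist{k}.json'))),cam('side')
for q in hs:print(q.min(0),q.max(0),cen(q.astype(float)),tri(ray(W,wp),ray(D,cen(q.astype(float)))))
E
python3 m6.py 7 '(318.5,190.5)' 290
```

```text
[304 303] [336 331] [319.8982 317.1738] (array([ 0.5605, -0.1875,  0.0748]), np.float64(0.001510591969293796))
```

```bash
python3 drive.py '0 0 0 0 0 0.031 0.004;0 0 0.01 0 0 0 0.004;0 0 0.012 0 0 0 0.004;0 0 0.012 0 0 0 0.004;0 0 0.01 0 0 0 0.004;0 0 0.006 0 0 0 0.004;0 0 0 0 0 0 0.004;0 0 0 0 0 0 0.004;0 0 0 0 0 0 0.004;0 0 0 0 0 0 0.004;0 0 0 0 0 0 0.004;0 0 0 0 0 0 0.004'; python3 snap.py wrist8 side8 scene8; python3 m5.py 8 0.026;python3 yaw.py
```

```text
t: 12.68
eef_pos: [0.6105, -0.1828, 0.0484]
ee_rot: [-0.089, 3.14, -0.0]
contact_force: [0.1, 0.1, -1.1]
opening: 0.0122
gripper_force: 20.0
wrist8 blue px [318.4691 186.4826] [ 0.5591 -0.1857  0.011 ] [(0.0204, 93.3), (0.0209, 3.9), (0.0208, -86.7), (0.0209, -177.3)]
side8 blue px [319.4808 335.9778] [ 0.5608 -0.1855  0.011 ] [(0.0181, 9.4), (0.0204, -87.0), (0.0178, -171.0), (0.0202, 93.8)]
scene8 blue px [266.1228 222.0175] [ 0.5596 -0.1851  0.011 ] [(0.0079, -167.1), (0.0126, 86.5), (0.0079, 12.5), (0.0125, -93.4)]
side0 blue px [319.407  335.9302] [ 0.5607 -0.1853  0.011 ] [(0.0189, 9.4), (0.0204, -87.0), (0.0186, -171.0), (0.0202, 93.8)]
tri w/side0 (array([ 0.5598, -0.1858,  0.0118]), np.float64(0.001560579696927405))
window px ((318.0, 190.5), (82.0, 79.0), -0.0) pos [ 0.5586 -0.1857  0.026 ] [(0.0395, -178.0), (0.0394, 93.3), (0.0395, 4.6), (0.0412, -86.7)] tool [0.052  0.     0.0223]
[ 0.6104 -0.1828  0.0481] yaw x -176.75000585426235 z [ 3.e-04 -1.e-04 -1.e+00] q [-0.327  0.534  1.91  -0.     0.698 -1.955]
```

View pics/wrist8.png

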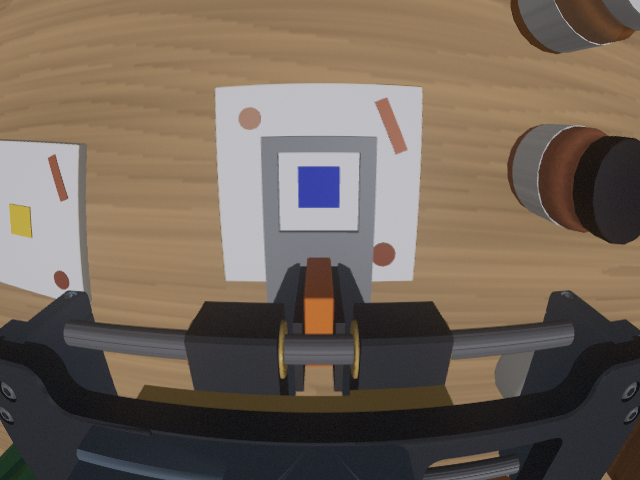

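The blue patch at (318,187) sits centred and parallel in the window (278–359, 152–231). Last, a check of the height and the jars.

```bash
python3 m6.py 8 '(318,190.5)' 300; python3 -c "
import cv2,numpy as np
a,b=[cv2.imread(f'pics/side{k}.png').astype(int) for k in(0,8)]
for n,(x0,y0,x1,y1) in dict(amb=(212,258,252,312),brn=(266,247,300,296),wht=(330,220,366,266)).items():print(n,np.abs(a-b)[y0:y1,x0:x1].mean())"; python3 -c "
from bench import robot;s=robot.sense();print(s['t'],s['joint_vel'],s['gripper_force'])"
```

```text
[304 319] [334 346] [319.451  332.4645] (array([ 0.5599, -0.186 ,  0.0238]), np.float64(0.0015601302926651966))
amb 15.303086419753086
brn 11.668867547018808
wht 124.72081320450886
12.8333 [0.00181384 0.00073991 0.00152167 0.00115606 0.00094044 0.00171629] 19.999077022075653
```

```bash
python3 -c "
from bench import robot;print(robot.sign_off())"
```

```text
the job is handed in; nothing more can be done
None
```

I handed the job in at 12.8 s: the viewer is still gripped, level and motionless about 1 cm above the blue patch, centred to about 1 mm and parallel to the panel; no judge's verdict came back, and the arm hid the white jar in my final side-view check of the jars.

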